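# Refit the sprung roller in the frame holder

### The job

Refit the support roller in the brass frame holder: take it from its wooden rest, put the long sprung pin into the fixed arm's cup and push the roller against its spring until the short pin clears the other arm. Swing the short pin down in front of the knob-clamped cup block, find its cup by feel, ease the spring out so that both pins sit fully home in their cups, and let go. Be gentle, the arms bend if forced; leave the other things on the bench where they are.

Things in the scene. Friction and masses are not known exactly. Their poses are not given: they have to be found in the camera images.
- holder: brass frame holder bolted to the bench: dark steel base 75 x 225 mm, 10 mm thick, two brass arms with cups facing each other 138 mm apart (inner faces at y = +69 and -69 mm of this frame), and a rubber V pad 55 mm tall 105 mm out along +x. Origin: centre of the base's underside; z up, y towards the plain fixed arm (76 mm tall). The arms bend if the roller is pressed on the holder with over 35 N in all
- fixed_cup (a point): centre of the mouth of the fixed arm's cup, at x = 0, y = +69 mm of the holder and 58 mm above the bench; axes as the holder's. Both cups are blind round holes 14 mm across and 7 mm deep; this one opens to -y
- slotted_arm (a point): middle of the slotted arm's top bar, at x = 0, y = -90 mm of the holder, 92 mm above the bench. On its inner side a brass cup block (30 mm wide, 42 tall, 14 thick, inner face y = -69) is clamped firmly by a 30 mm knurled brass knob. Its cup (x = 0) opens to +y, mid-height in the block. That height was set by hand and is not measured: the cup axis is anywhere 49 to 67 mm above the bench
- rest: light wooden rest on the bench on which the roller lies: board 66 x 140 mm, 10 mm thick, with two V notches 84 mm apart (each 12 mm thick, tips 40 mm above the bench), 72 mm free between them. Origin: centre of its underside; y along the roller
- roller: black rubber-covered cylinder 30 mm across, 120 mm long, about 185 g, a steel pin 10 mm thick at each end; lies in the rest, axis 39 mm above the bench. Origin: middle of the cylinder on its axis; y along the axis to the sprung pin, whose tip is 86 mm from the origin (round-nosed, stands out 26); the short flat-ended pin's tip is 70 mm off at -y (fixed, stands out 10). Overall 156 mm, in place 152 mm
- plunger (a joint): how far the sprung pin is pushed in: 0 free, up to 0.017 m where it meets a hard stop. The spring takes 4 N to start, then 0.5 N per mm (6 N in place, 9.5 N when pushed in 11 mm, 12.5 N at the stop)
- sprung_tip (a point): tip of the roller's sprung pin
- short_tip (a point): tip of the roller's short fixed pin
- awl: ball-end awl, 175 mm long, wooden handle 26 mm thick, thin steel shank with a small ball; lies flat; origin under the middle of its length, x along it to the ball. Not part of the job
- grommet_set: white plastic grommet set, a curved flat strip about 200 mm long and 12 mm wide with a row of little barrels, 12 mm tall; lies flat; origin near the middle of the strip, on the bench. Not part of the job
- peg_tube: green plastic screw-capped tube of spare grommet pegs, 33 mm across, 110 mm tall, standing; origin under its centre. Not part of the job
- racquet_head: orange unstrung racquet head with a short stub of the throat, oval 350 by 270 mm, 22 mm thick, lying flat; origin at the centre of the oval, on the bench, x along its long axis away from the stub. Not part of the job
- pliers: flat-nose pliers with black handles, 170 mm long, 14 mm tall, lying flat; origin under the rivet, x towards the jaws. Not part of the job
- string_clamp: loose aluminium clamp, two parallel bars 75 mm long with splayed steel levers, 24 mm tall; origin under its centre. Not part of the job
- wax_tin: round aluminium tin, 64 mm across, 32 mm tall; origin under its centre. Not part of the job
Not all that is in view belongs to the job. Leave any purple or red look-alike of the roller alone.

How it is judged:
By the outcome, as a careful person would: the job done as asked, in the order asked, and still so for the second after the job is handed in, with the robot touching nothing.
It also fails if it takes over 70 s, if anything falls off the work surface, if the arm or the gripper's body presses on something with over 40 N, if the wrist force passes 120 N, or if a joint passes its speed limit or range.

### The arm

A 6-joint arm with a two-finger parallel gripper is mounted at the origin on the work surface. World frame = base frame: x ahead of the robot, y to its left, z up, the work surface at z = 0. Lengths are in m, angles in rad, forces in N, time in s.
With the tool pointing down it reaches from about 0.35 to 0.85 m from the base axis. Payload 8.1 kg.
Tool frame: the origin (TCP) lies on the centre line of the jaws, within the pads' length; the fingertips stand 11 mm ahead of it and the grasp point (between the pads) lies 8 mm behind it (tip_reach is the z of the fingertips in the tool frame, in m); z points along the fingers, y is the direction in which the jaws open and shut (so a half turn about z gives the same grasp; the last joint's range is limited). The gripper opens to 93 mm and grips with 3 to 60 N. Pads are 15 mm wide; open, the fingers measure 128 mm over their backs; the gripper's body (75 mm by 188 mm) begins 65 mm behind the grasp point.
Start: joints at [1.067, 0.13, 1.488, -0, 1.523, -0.085], TCP at [0.244, 0.548, 0.19] pointing down, gripper open.
Joint ranges: [-2.96, 2.96], [-0.89, 2.26], [0.02, 2.5], [-1.34, 4.48], [0, 2.73], [-2.66, 2.66]. Speed limits (rad/s): [2.39, 2.39, 2.79, 3.14, 3.14, 3.14].

### API

Orientations are given as a rotation vector (axis times angle).
In Python, from plant import read_state, read_camera, camera_params, close_job, silhouettes, tip_of, tip_reach gives the robot as it stands.
- The arm moves only by the shell command python3 -m creep 'ROWS' [FORCE]. ROWS is JSON, a list of rows, each a list of 5 numbers: the shift along the tool's x, y, z in m, then the turn about the tool's z in rad, then the closure in counts, from 0 (fully open) to 255 (shut). In form: [[dx, dy, dz, twist, gripper], ...]. A call has 1 to 12 rows; each row shifts and turns the commanded pose from where the row before left it, along the tool's axes as they then stand; what a row does not reach is not made up. A row lasts 1/12 s, in which the tool goes at most 41.7 mm and 7.16 degrees, less where a joint would pass 70% of its speed; a pose out of reach is approached as far as the arm can. A call is refused whole if a number of a shift passes 0.0417 or a number of a turn 0.125, either way. A call with a gripper value outside its range is refused whole. The fingers move at their own pace and stop on an object; FORCE is the grip in N (left out, the last holds). Time passes only in rows, so rows that do not move let the fingers close. It gives the time, the measured TCP pose, the force and the opening at its end, in the units of the state.
- read_state(): the state, without advancing time (a new reading comes with each control period).
- read_camera(name): name is "scene" or "top" or "wrist"; returns the picture (420x560x3 uint8, red, green, blue); there is no depth.
- camera_params(name): a dict with "fov_y" (degrees; the focal length in pixels is half the picture's height over the tangent of half this angle, whatever the lens; pixels are square), "cx", "cy" (the principal point, pixels), "k1" (the pictures are not rectified: a ray, as slopes to the right and down, at radius r is drawn at 1 + k1 r^2 times it, then the intrinsics apply), "position" and "rotation" of the camera in the world. Camera axes: x right, y down, z forward; pixel columns grow to the right and rows downward; lengths in m; the calibration is good to about 2 mm. A picture is of the moment at which its call begins: read the wrist's pose just before it. camera_params takes no time and is no camera call; for the wrist camera it gives the pose at the moment of the call.
- close_job(): hands the job in, once; it reports no verdict.
Trained networks look in the newest picture that a camera, given by its name, has taken for a name from the list of things; names that differ only in an ending like _2 or _b are one class to them, and where a whole thing is asked for, a point or a joint stands for the part that bears it (a point fixed in the world has none). Each returns a list of dicts, best first, with "confidence" (0 to 1); they miss things now and then, are a little off and sometimes report something else, mostly with a low value. They report only what shows in the picture. A call takes as long as a camera call. They do not tell look-alikes from the thing itself.
- silhouettes(camera, query): "region" (420x560 bool, what is visible of it) and "pixel" ([column, row] in pixels, amid what is visible of it).
- tip_of(camera, query): "pixel" ([column, row] in pixels: a listed point, or the origin of a listed thing).
The state is a dict: "t": time; "q": joint angles; "dq": joint speeds; "joint_torque": joint torques, N m; "tool_pos": TCP position; "orientation": TCP orientation; "force": force on the tool from outside, world axes, zero at the start; "wrist_torque": the same for the moment, N m; "opening": finger opening in m.
Only numpy, scipy, OpenCV 4.12 (cv2) and the standard library are available. Lean on these libraries where they do the work, as an engineer would, in place of code of your own. Each camera call takes 0.05 s, during which the arm holds its last target.

## Working session

There is one attempt and no reset: what is moved stays moved. The work goes in short steps, Python scripts to look and compute and a shell command to move; the robot and the scene stay as the last step left them, time stands still between calls to the robot, and variables do not carry over. Pictures are saved under pics/ and viewed, and the job is handed in when it is done.

```bash
ls; mkdir -p pics; python3 - <<'E'
from plant import *
import cv2
s=read_state(); print(s)
for n in ["scene","top","wrist"]:
    im=read_camera(n); cv2.imwrite(f"pics/{n}0.png",im[:,:,::-1]); p=camera_params(n); print(n,p)
E
```

```text
pics
{'t': 0.0, 'q': array([ 1.06660103e+00,  1.31172030e-01,  1.48923484e+00,  4.38286556e-07,
        1.52302056e+00, -8.53761923e-02]), 'dq': array([ 0.00029217, -0.00070078, -0.00204109,  0.0013543 ,  0.00153486,
        0.00043603]), 'joint_torque': array([ 1.22426547e-03, -5.59841359e+01, -4.91762710e+01,  7.66756595e-02,
        3.52912315e-02, -1.75573341e-04]), 'tool_pos': array([0.24367821, 0.54761802, 0.18890543]), 'orientation': array([-6.52970657e-01, -3.07243786e+00,  2.75706190e-03]), 'force': array([-0.2505962 , -0.29528166,  0.08181161]), 'wrist_torque': array([-0.02772848, -0.01319297,  0.01672012]), 'opening': 0.0929678333729092}
scene {'fov_y': 55.77303007093323, 'cx': 276.9843497367488, 'cy': 214.1472154867349, 'k1': -0.03253141383229882, 'position': array([1.28263611, 0.10619361, 1.06593778]), 'rotation': array([-1.75714645, -1.90652104,  0.65797592])}
top {'fov_y': 54.996262587037656, 'cx': 280.1327723629835, 'cy': 212.15886059706753, 'k1': 0.005732730102572167, 'position': array([0.38025854, 0.07360551, 1.13702687]), 'rotation': array([-2.21740973,  2.15912107, -0.11710119])}
wrist {'fov_y': 67.29327945188169, 'cx': 270.8615932465241, 'cy': 209.1121455040513, 'k1': 0.015326999363018293, 'position': array([0.17944548, 0.57751782, 0.38384479]), 'rotation': array([2.44619906, 1.58993485, 0.20308049])}
```

View pics/top0.png

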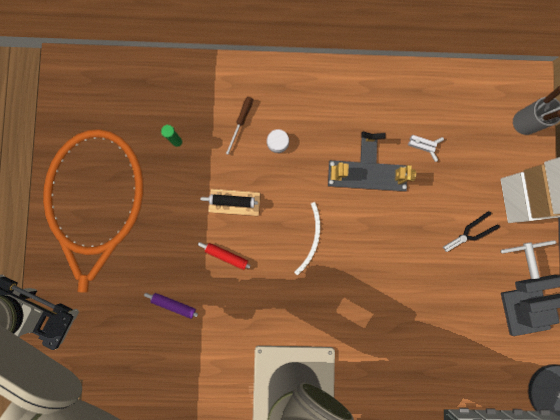

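View pics/scene0.png

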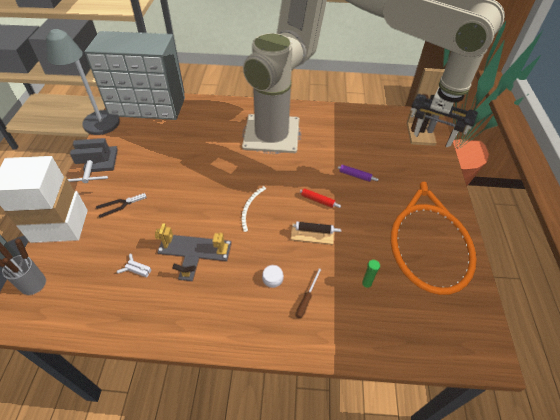

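View pics/wrist0.png

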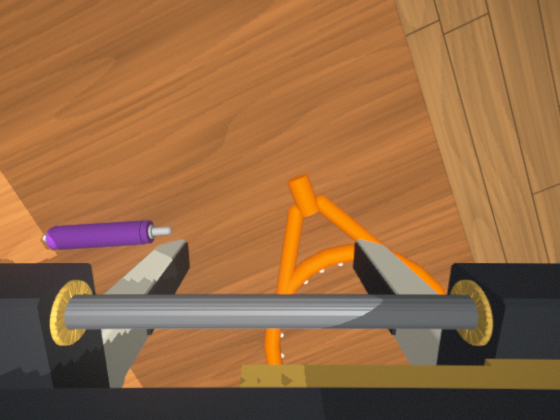

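```bash
cat > h.py <<'E'
import numpy as np, cv2
from scipy.spatial.transform import Rotation as R
from plant import *
def K(p):
    f=210/np.tan(np.radians(p['fov_y']/2)); return f
def ray(p,px):
    f=K(p); u=np.array([(px[0]-p['cx'])/f,(px[1]-p['cy'])/f]); v=u.copy()
    for _ in range(20): v=u/(1+p['k1']*(v@v))
    d=R.from_rotvec(p['rotation']).apply([v[0],v[1],1]); return p['position'],d
def atz(p,px,z):
    o,d=ray(p,px); return o+d*(z-o[2])/d[2]
def proj(p,X):
    c=R.from_rotvec(p['rotation']).inv().apply(np.atleast_2d(X)-p['position']); s=c[:,:2]/c[:,2:]
    r2=(s**2).sum(1,keepdims=True); s=s*(1+p['k1']*r2); return s*K(p)+[p['cx'],p['cy']]
def tri(obs):
    A=np.zeros((3,3));b=np.zeros(3)
    for p,px in obs:
        o,d=ray(p,px); d=d/np.linalg.norm(d); M=np.eye(3)-np.outer(d,d); A+=M;b+=M@o
    X=np.linalg.solve(A,b); return X,[np.linalg.norm(proj(p,X)[0]-px) for p,px in obs]
E
python3 - <<'E'
from h import *
P={n:camera_params(n) for n in ["scene","top"]}
ims={n:read_camera(n) for n in P}
Z={'roller':.039,'sprung_tip':.039,'short_tip':.039,'rest':0,'holder':0,'fixed_cup':.058,'slotted_arm':.092}
for q,z in Z.items():
    for n in P:
        for r in tip_of(n,q)[:3]:
            print(q,n,np.round(r['pixel'],1),round(r['confidence'],2),np.round(atz(P[n],r['pixel'],z),4))
t=ims['top']; 
a=cv2.resize(t[165:325,130:290],None,fx=3.75,fy=3.75,interpolation=cv2.INTER_CUBIC)
cv2.imwrite('pics/c1.png',a[:,:,::-1])
b=cv2.resize(t[120:210,310:450],None,fx=5,fy=5,interpolation=cv2.INTER_CUBIC)
cv2.imwrite('pics/c2.png',b[:,:,::-1])
print(read_state()['t'])
E
```

```text
roller scene [355.9 173.1] 0.76 [0.2391 0.3304 0.039 ]
roller scene [311.3 228.3] 0.7 [0.5051 0.1734 0.039 ]
roller scene [315.7 195.3] 0.51 [0.3608 0.1855 0.039 ]
roller top [173.3 304.8] 0.97 [0.2188 0.3286 0.039 ]
roller top [233.8 200.3] 0.95 [0.503 0.178 0.039]
roller top [223.8 256.5] 0.82 [0.3498 0.1995 0.039 ]
sprung_tip scene [295.7 223.2] 0.41 [0.4887 0.1221 0.039 ]
sprung_tip scene [342.9 229.4] 0.39 [0.5006 0.2756 0.039 ]
sprung_tip top [203.7 198. ] 0.43 [0.507 0.26  0.039]
sprung_tip top [196.1 241.5] 0.41 [0.3882 0.2755 0.039 ]
sprung_tip top [144.1 291.5] 0.41 [0.2519 0.4076 0.039 ]
short_tip scene [295.  222.7] 0.93 [0.4868 0.1197 0.039 ]
short_tip scene [296.4 194.2] 0.57 [0.3617 0.1186 0.039 ]
short_tip top [194.7 314.7] 0.78 [0.1941 0.2708 0.039 ]
short_tip top [250.5 266.4] 0.61 [0.3251 0.1267 0.039 ]
short_tip top [254.2 200.4] 0.58 [0.5043 0.1223 0.039 ]
rest scene [309.8 232.8] 0.98 [0.4947 0.1714 0.    ]
rest top [237.6 201.2] 0.88 [0.5051 0.1709 0.    ]
holder scene [198.  248.2] 0.69 [ 0.5876 -0.1862  0.    ]
holder scene [297. 223.] 0.62 [0.4573 0.127  0.    ]
holder top [365.9 176.8] 0.66 [ 0.5857 -0.1932  0.    ]
fixed_cup scene [213.6 241.3] 0.85 [ 0.596  -0.1275  0.058 ]
fixed_cup top [346.9 167.8] 0.61 [ 0.5985 -0.1275  0.058 ]
slotted_arm scene [161.4 228.4] 0.93 [ 0.5857 -0.2869  0.092 ]
slotted_arm top [409.9 173.7] 0.69 [ 0.5808 -0.2882  0.092 ]
0.95
```

View pics/c1.png

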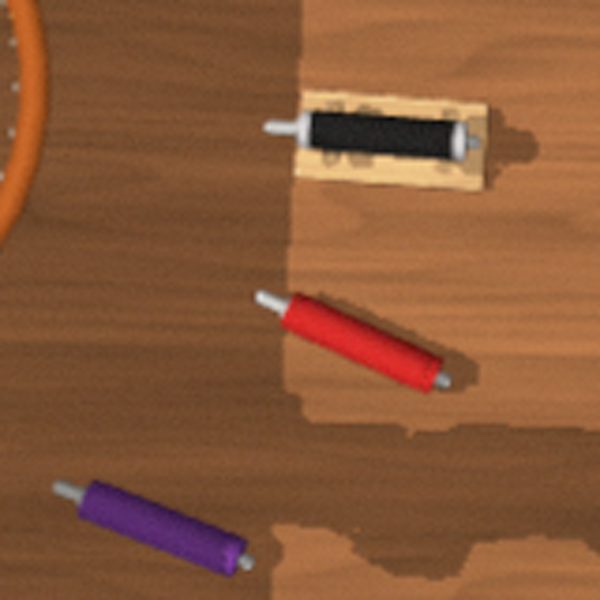

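View pics/c2.png

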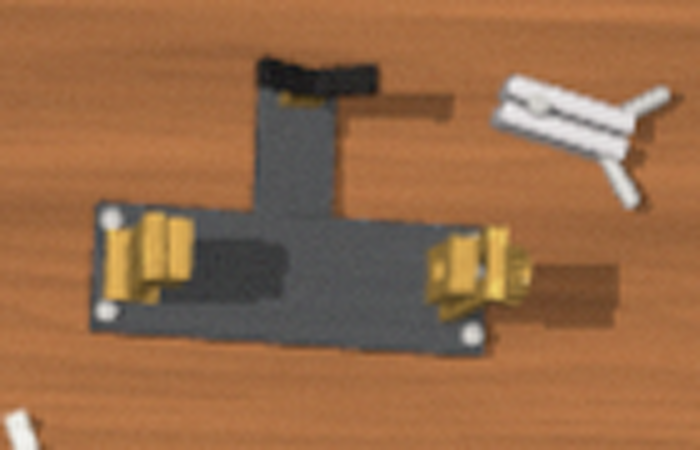

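```bash
python3 - <<'E'
from h import *
p=camera_params('wrist'); s=read_state()
T=R.from_rotvec(s['orientation']); C=R.from_rotvec(p['rotation'])
print((T.inv()*C).as_matrix().round(3)); print(T.inv().apply(p['position']-s['tool_pos']).round(4)); print(T.as_matrix().round(3))
E
python3 -m creep '[[-0.0355,-0.0215,0,0,0],[-0.0355,-0.0215,0,0,0],[-0.0355,-0.0215,0,0,0],[-0.0355,-0.0215,0,0,0],[-0.0355,-0.0215,0,0,0],[-0.0355,-0.0215,0,0,0],[-0.0355,-0.0215,0,0,0],[-0.0355,-0.0215,0,0,0],[-0.0355,-0.0215,0,0,0],[-0.0355,-0.0215,0,0,0],[-0.0355,-0.0215,0,0,0],[0,0,0,0.12,0]]'
python3 -m creep '[[0,0,0,0.12,0],[0,0,0,0.12,0],[0,0,0,0.12,0],[0,0,0,0.12,0],[0,0,0,0.12,0],[0,0,0,0.12,0],[0,0,0,0.12,0],[0,0,0,0.12,0],[0,0,0,0.06,0]]'
```

```text
[[ 0.    -0.967 -0.255]
 [ 1.     0.001 -0.001]
 [ 0.001 -0.255  0.967]]
[ 0.0709  0.0008 -0.1947]
[[-0.914  0.407  0.   ]
 [ 0.407  0.914  0.   ]
 [-0.     0.    -1.   ]]
t: 1.95
tool_pos: [0.508, 0.167, 0.1901]
orientation: [0.833, 3.027, -0.003]
force: [1.6, 1.1, 0.9]
opening: 0.0931
t: 2.7
tool_pos: [0.5046, 0.1733, 0.19]
orientation: [2.216, 2.227, 0.0]
force: [0.3, 0.1, -0.2]
opening: 0.093
```

```bash
python3 - <<'E'
from h import *
p=camera_params('wrist'); im=read_camera('wrist'); cv2.imwrite('pics/w1.png',im[:,:,::-1])
print(p)
for q,z in [('roller',.039),('sprung_tip',.039),('short_tip',.039),('rest',0)]:
    for r in tip_of('wrist',q)[:2]: print(q,np.round(r['pixel'],1),round(r['confidence'],2),np.round(atz(p,r['pixel'],z),4))
E
```

```text
{'fov_y': 67.29327945188169, 'cx': 270.8615932465241, 'cy': 209.1121455040513, 'k1': 0.015326999363018293, 'position': array([0.50410261, 0.24461297, 0.38472182]), 'rotation': array([2.88317256e+00, 7.95382396e-03, 7.79173331e-04])}
roller [137.  167.7] 0.84 [0.3581 0.1992 0.039 ]
roller [265.5 182.8] 0.75 [0.4984 0.1834 0.039 ]
sprung_tip [272.1 102. ] 0.66 [0.5052 0.2683 0.039 ]
sprung_tip [160.9  98.3] 0.52 [0.3902 0.2711 0.039 ]
short_tip [119.2 219.2] 0.94 [0.3319 0.1404 0.039 ]
short_tip [265.9 242.7] 0.92 [0.499  0.1127 0.039 ]
rest [267.9 180.2] 0.88 [0.5007 0.1797 0.    ]
```

View pics/w1.png

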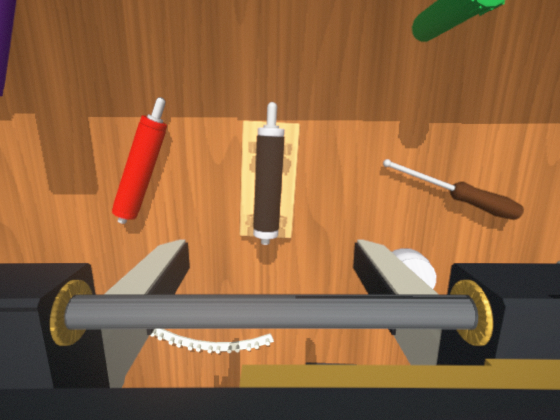

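```bash
python3 - <<'E'
from h import *
s=read_state();p=camera_params('wrist'); im=read_camera('wrist')
for r in silhouettes('wrist','roller')[:3]:
    m=r['region']; ys,xs=np.nonzero(m); print(r['pixel'],r['confidence'],m.sum())
    if abs(r['pixel'][0]-267)>30: continue
    # edges per row
    L=[]
    for y in range(ys.min(),ys.max()+1):
        w=np.nonzero(m[y])[0]
        if len(w)>20: L.append((w.min(),w.max()+1,y))
    L=np.array(L); print(L[::12])
    W=np.array([(atz(p,(a,y+.5),.039)[:2]+atz(p,(b,y+.5),.039)[:2])/2 for a,b,y in L])
    f=np.polyfit(W[:,1],W[:,0],1); print('x=',f, 'ends y',W[0],W[-1], 'x at .183',np.polyval(f,.183),'deg',np.degrees(np.arctan(f[0])))
print(s['tool_pos'],s['orientation'])
E
```

```text
[266.2, 175.8] 0.91 3224
[[260 281 128]
 [258 285 140]
 [256 284 152]
 [256 282 164]
 [255 282 176]
 [254 281 188]
 [254 280 200]
 [253 280 212]
 [253 278 224]
 [253 276 236]]
x= [0.05221493 0.49161031] ends y [0.50300473 0.24165836] [0.49782014 0.11905938] x at .183 0.5011656384265669 deg 2.9889809021704097
[138.5, 164.2] 0.76 3017
[5.6, 30.8] 0.64 1009
[0.50455826 0.17329597 0.18996063] [2.20537485e+00 2.23735306e+00 5.33882312e-05]
```

```bash
python3 -m creep '[[0,-0.0038,0.03,0.063,0],[0,0,0.03,0,0],[0,0,0.03,0,0],[0,0,0.03,0,0],[0,0,0.02,0,0],[0,0,0.012,0,0],[0,0,0.006,0,0],[0,0,0,0,0],[0,0,0,0,0]]' 25
python3 - <<'E'
from h import *
s=read_state(); print(s['tool_pos'],s['force'],s['orientation'])
im=read_camera('wrist'); cv2.imwrite('pics/w2.png',im[:,:,::-1])
E
```

```text
t: 3.8
tool_pos: [0.5016, 0.1734, 0.033]
orientation: [2.277, 2.164, 0.002]
force: [0.3, -0.1, 0.1]
opening: 0.0928
[0.50158419 0.17344434 0.03303776] [ 0.26443758 -0.06491019  0.13284458] [2.27659560e+00 2.16391822e+00 1.77669986e-03]
```

View pics/w2.png

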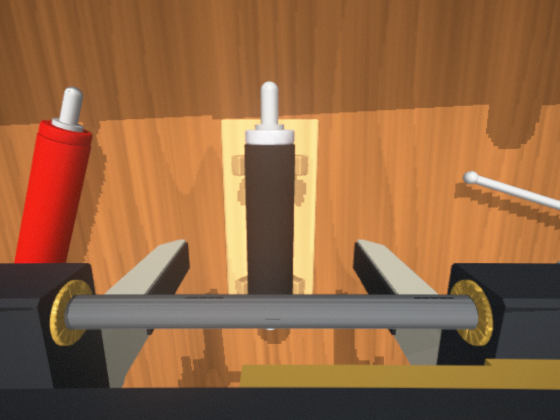

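```bash
python3 -m creep '[[0,0,0,0,255],[0,0,0,0,255],[0,0,0,0,255],[0,0,0,0,255],[0,0,0,0,255],[0,0,0,0,255],[0,0,0,0,255],[0,0,0,0,255]]' 25
```

```text
t: 4.52
tool_pos: [0.5007, 0.1732, 0.0319]
orientation: [-2.277, -2.164, 0.0]
force: [-0.2, -0.8, 0.2]
opening: 0.0447
```

```bash
python3 -m creep '[[0,0,0,0,255],[0,0,0,0,255],[0,0,0,0,255],[0,0,0,0,255]]' 25
```

```text
t: 4.85
tool_pos: [0.5008, 0.1733, 0.0319]
orientation: [2.277, 2.164, -0.0]
force: [1.1, -0.6, 0.1]
opening: 0.0175
```

```bash
python3 - <<'E'
from h import *
s=read_state(); print(s['opening'],s['force'])
im=read_camera('wrist'); cv2.imwrite('pics/w3.png',im[:,:,::-1])
im=read_camera('scene'); cv2.imwrite('pics/s3.png',cv2.resize(im[180:280,240:400],None,fx=5,fy=5,interpolation=cv2.INTER_CUBIC)[:,:,::-1])
E
```

```text
0.017505369557294658 [ 1.05220804 -0.55296684  0.10847316]
```

View pics/w3.png

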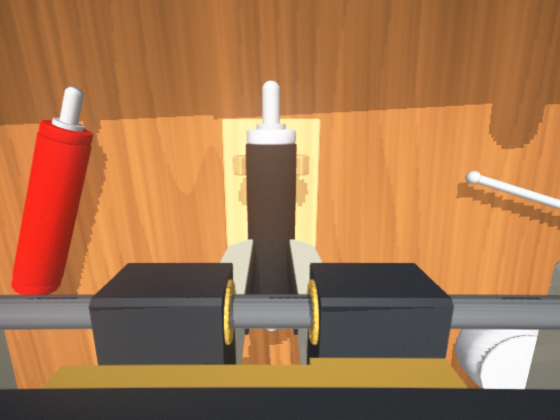

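View pics/s3.png

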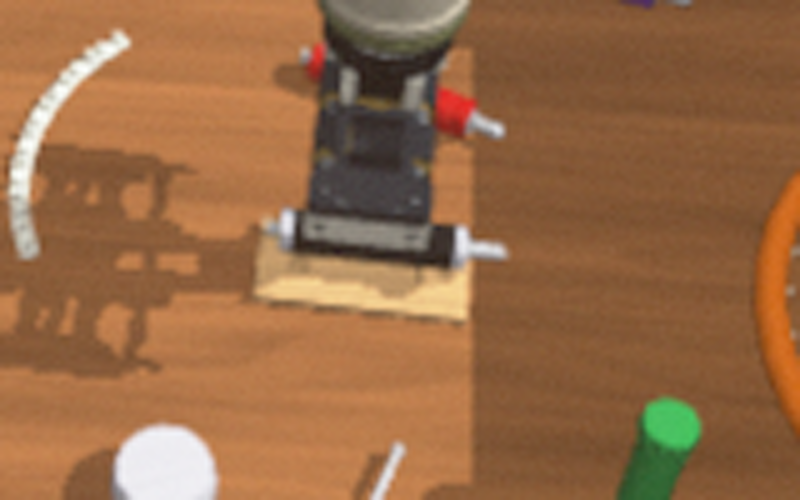

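```bash
python3 -m creep '[[0,0,0,0,255],[0,0,0,0,255]]' 25
```

```text
t: 5.12
tool_pos: [0.5008, 0.1732, 0.0319]
orientation: [2.277, 2.164, -0.0]
force: [-0.2, 0.8, 0.1]
opening: 0.0006
```

```bash
python3 - <<'E'
from h import *
im=read_camera('wrist'); cv2.imwrite('pics/w4.png',im[:,:,::-1])
im=read_camera('scene'); cv2.imwrite('pics/s4.png',cv2.resize(im[180:280,240:400],None,fx=5,fy=5,interpolation=cv2.INTER_CUBIC)[:,:,::-1])
im=read_camera('top'); cv2.imwrite('pics/t4.png',cv2.resize(im[150:250,160:320],None,fx=5,fy=5,interpolation=cv2.INTER_CUBIC)[:,:,::-1])
E
```

```text
(no output)
```

View pics/w4.png

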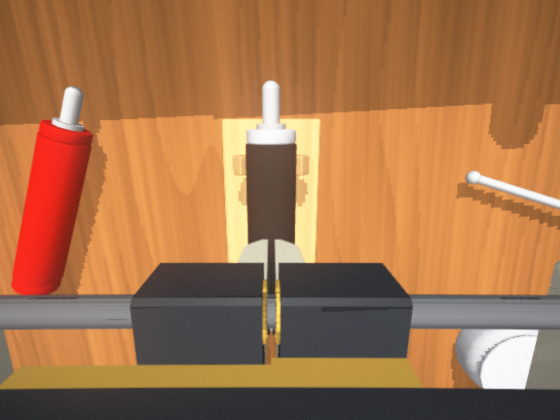

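View pics/s4.png

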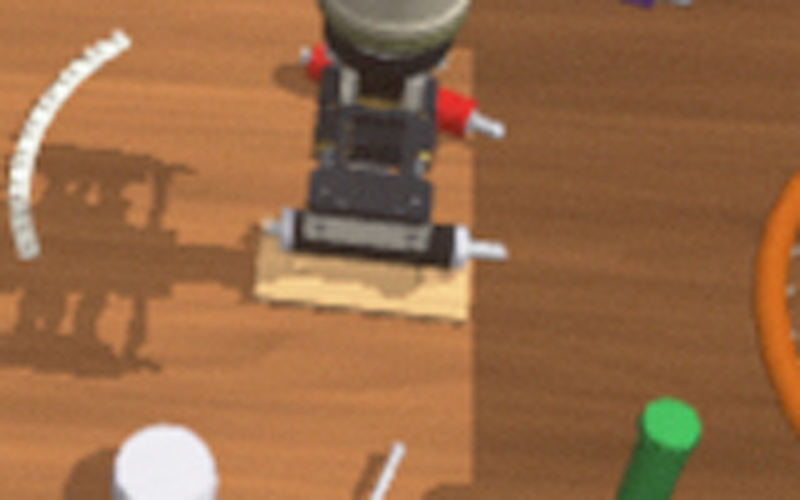

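View pics/t4.png

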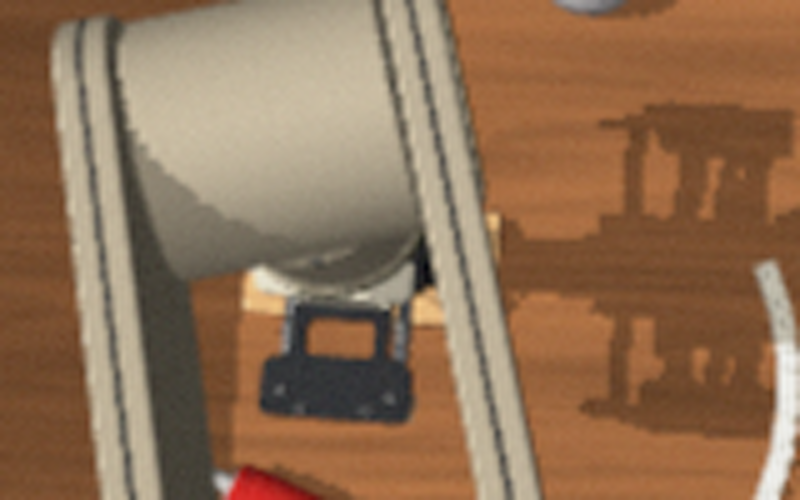

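```bash
python3 - <<'E'
import cv2,numpy as np
a=cv2.imread('pics/scene0.png')[205:255,270:360]; b=cv2.resize(a,None,fx=8,fy=6,interpolation=cv2.INTER_CUBIC)
from h import *
im=read_camera('scene')[205:255,270:360,::-1]; c=cv2.resize(im,None,fx=8,fy=6,interpolation=cv2.INTER_CUBIC)
cv2.imwrite('pics/cmp.png',np.vstack([b,c]))
E
```

```text
(no output)
```

View pics/cmp.png

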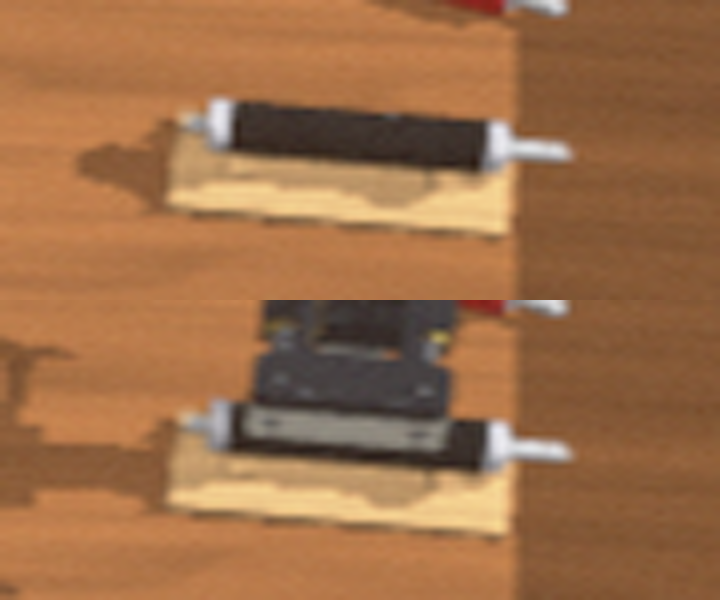

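```bash
python3 - <<'E'
import cv2,numpy as np
a=cv2.imread('pics/scene0.png')[60:160,395:495]; b=cv2.resize(a,None,fx=6,fy=6,interpolation=cv2.INTER_CUBIC)
cv2.imwrite('pics/g0.png',b)
E
```

```text
(no output)
```

View pics/g0.png

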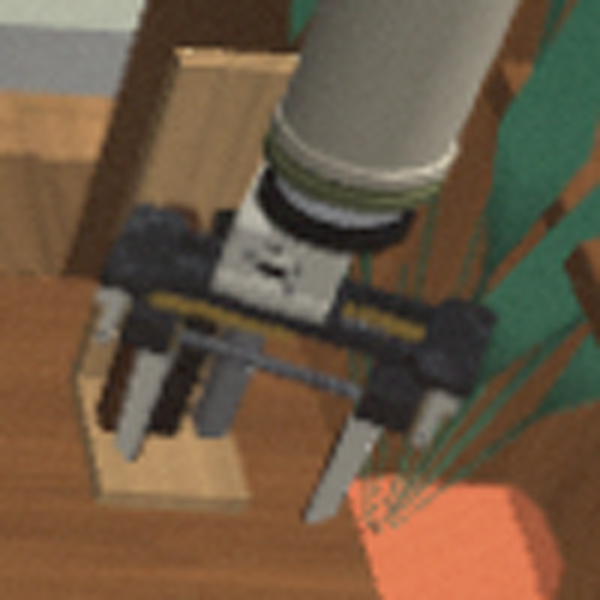

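```bash
python3 - <<'E'
import cv2,numpy as np
a=cv2.imread('pics/w4.png')[200:300,200:340]; b=cv2.resize(a,None,fx=5,fy=5,interpolation=cv2.INTER_CUBIC)
cv2.imwrite('pics/g4.png',np.clip(b.astype(float)*1.8+20,0,255).astype('uint8'))
a=cv2.imread('pics/w1.png')[200:300,120:260]; b=cv2.resize(a,None,fx=5,fy=5,interpolation=cv2.INTER_CUBIC)
cv2.imwrite('pics/g1.png',b)
E
```

```text
(no output)
```

View pics/g4.png

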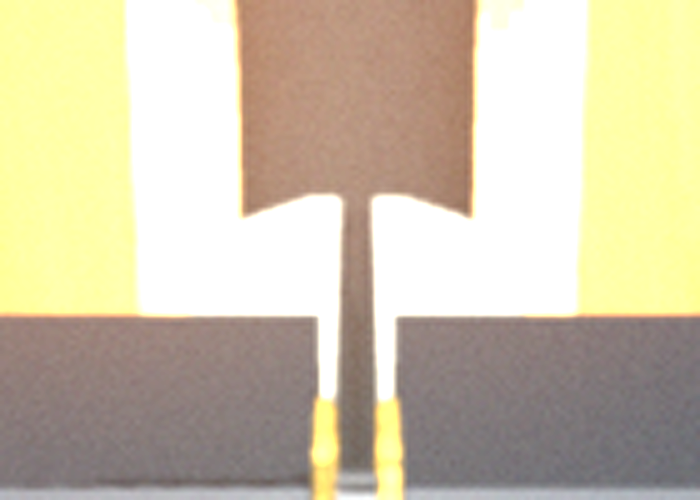

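View pics/g1.png

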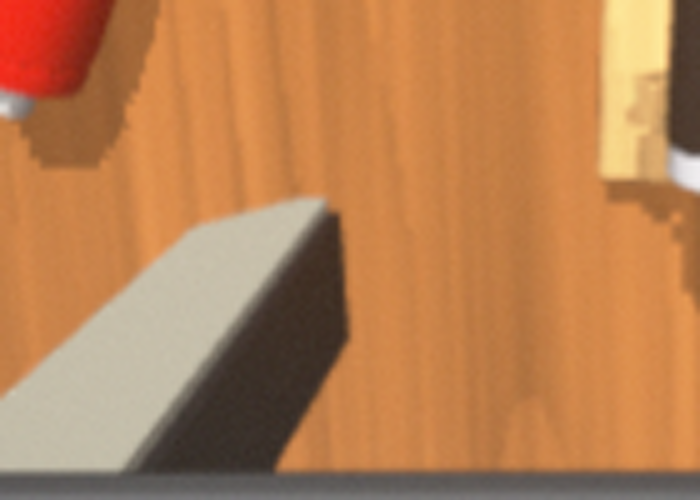

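```bash
python3 -m creep '[[0,0,-0.01,0,0],[0,0,0,0,0],[0,0,0,0,0],[0,0,0,0,0],[0,0,0,0,0],[0,0,0,0,0],[0,0,0,0,0],[0,0,0,0,0],[0,0,0,0,0],[0,0,0,0,0],[0,0,0.01,0,0],[0,0,0.008,0,0]]'
python3 -m creep '[[0,0,0.005,0,0],[0,0,0,0,0]]'
python3 - <<'E'
from h import *
s=read_state(); print(s['tool_pos'],s['force'],s['opening'])
im=read_camera('wrist'); cv2.imwrite('pics/w5.png',im[:,:,::-1])
E
```

```text
t: 6.32
tool_pos: [0.5011, 0.1733, 0.0234]
orientation: [2.277, 2.164, 0.001]
force: [-0.6, 0.0, -0.0]
opening: 0.0759
t: 6.48
tool_pos: [0.4991, 0.1728, 0.0166]
orientation: [-2.276, -2.163, 0.005]
force: [-0.5, -0.3, -0.1]
opening: 0.0891
[0.4990547  0.17283182 0.01663568] [-0.50204291 -0.32830929 -0.08682539] 0.08913096747069826
```

View pics/w5.png

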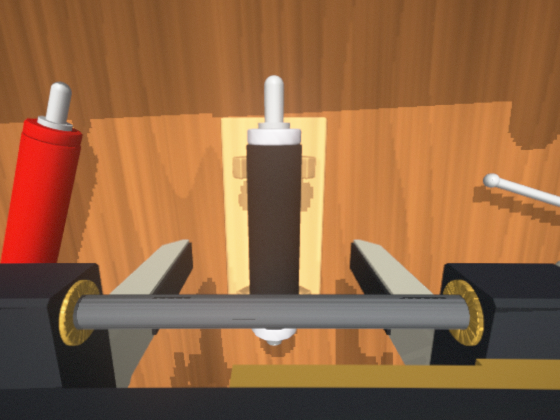

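```bash
python3 -m creep '[[0,0.0015,0.003,0,0],[0,0,0.003,0,0],[0,0,0.0,0,0],[0,0,0,0,0]]'
python3 -m creep '[[0,0,0.003,0,0],[0,0,0.002,0,0],[0,0,0,0,0]]'
```

```text
t: 6.87
tool_pos: [0.5022, 0.1732, 0.0128]
orientation: [-2.277, -2.164, 0.0]
force: [-0.5, 0.5, -0.4]
opening: 0.0926
t: 7.12
tool_pos: [0.5019, 0.1731, 0.0074]
orientation: [-2.277, -2.164, 0.001]
force: [0.9, -0.7, -0.5]
opening: 0.0931
```

```bash
python3 -m creep '[[0,0,0.003,0,0],[0,0,0.003,0,0],[0,0,0,0,0]]'
python3 -m creep '[[0,0,0.003,0,0],[0,0,0.003,0,0],[0,0,0,0,0],[0,0,0,0,0]]'
python3 - <<'E'
from h import *
s=read_state(); print(s['tool_pos'],s['force'],s['opening'])
im=read_camera('wrist'); cv2.imwrite('pics/w6.png',im[:,:,::-1])
im=read_camera('scene')[190:260,260:360,::-1]; cv2.imwrite('pics/s6.png',cv2.resize(im,None,fx=7,fy=7,interpolation=cv2.INTER_CUBIC))
E
```

```text
t: 7.37
tool_pos: [0.5017, 0.1731, 0.0012]
orientation: [-2.277, -2.164, 0.001]
force: [-0.9, -0.8, -0.2]
opening: 0.0931
t: 7.7
tool_pos: [0.502, 0.1731, -0.0044]
orientation: [-2.277, -2.164, 0.001]
force: [0.1, 0.2, -0.1]
opening: 0.093
[ 0.50199031  0.17309941 -0.00439478] [ 0.11733652  0.22287394 -0.14981116] 0.09297865428043166
```

View pics/w6.png

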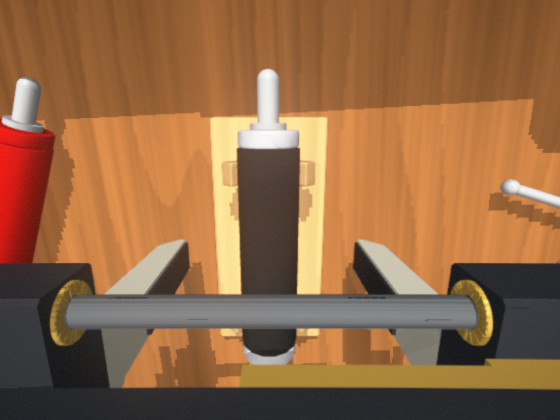

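View pics/s6.png

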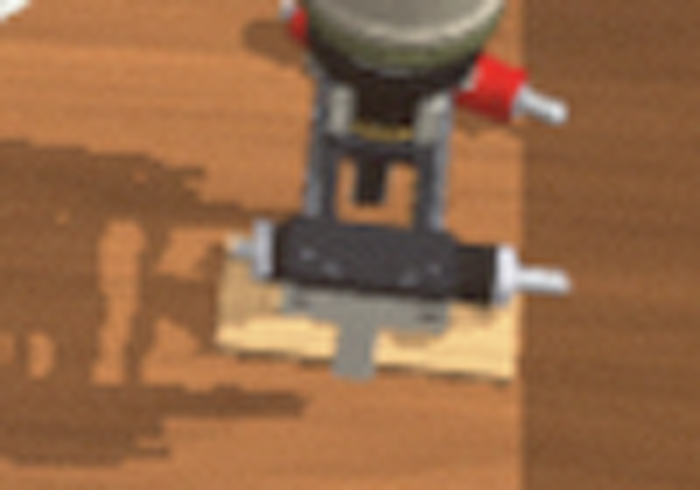

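```bash
python3 - <<'E'
from h import *
p=camera_params('scene')
for px in [(310.7,243.6),(310.7,242.5)]:
  o,d=ray(p,px)
  for x in (.556,.566): print(px,x,o+d*(x-o[0])/d[0])
E
```

```text
(310.7, 243.6) 0.556 [0.556      0.17372057 0.0255766 ]
(310.7, 243.6) 0.566 [0.566      0.17279126 0.0398941 ]
(310.7, 242.5) 0.556 [0.556      0.17322828 0.0316416 ]
(310.7, 242.5) 0.566 [0.566      0.17230575 0.04587563]
```

```bash
python3 -m creep '[[0,-0.001,0.003,0,0],[0,0,0.003,0,0],[0,0,0,0,0],[0,0,0,0,255],[0,0,0,0,255],[0,0,0,0,255],[0,0,0,0,255],[0,0,0,0,255],[0,0,0,0,255],[0,0,0,0,255],[0,0,0,0,255],[0,0,0,0,255]]' 25
python3 -m creep '[[0,0,0,0,255],[0,0,0,0,255]]'
```

```text
t: 8.8
tool_pos: [0.5013, 0.1732, -0.01]
orientation: [2.277, 2.164, 0.0]
force: [0.1, 0.1, 0.6]
opening: 0.0374
t: 8.97
tool_pos: [0.5008, 0.1733, -0.0101]
orientation: [-2.277, -2.164, 0.001]
force: [-2.3, -0.3, 2.0]
opening: 0.0298
```

```bash
python3 -m creep '[[0,0,0,0,255],[0,0,-0.005,0,255],[0,0,-0.01,0,255],[0,0,-0.02,0,255],[0,0,-0.03,0,255],[0,0,-0.03,0,255],[0,0,-0.02,0,255],[0,0,-0.01,0,255],[0,0,0,0,255],[0,0,0,0,255]]' 25
python3 - <<'E'
from h import *
s=read_state(); print(s['tool_pos'],s['force'],s['opening'],s['orientation'])
im=read_camera('wrist'); cv2.imwrite('pics/w7.png',im[:,:,::-1])
im=read_camera('scene')[180:260,240:360,::-1]; cv2.imwrite('pics/s7.png',cv2.resize(im,None,fx=6,fy=6,interpolation=cv2.INTER_CUBIC))
E
```

```text
t: 9.8
tool_pos: [0.5014, 0.1732, 0.1149]
orientation: [2.277, 2.164, 0.001]
force: [-0.4, -0.2, -2.4]
opening: 0.0294
[0.50141862 0.17319523 0.11493738] [-0.38014754 -0.18778926 -2.42737022] 0.029358452789772935 [2.27709506e+00 2.16372653e+00 9.28782495e-04]
```

View pics/w7.png

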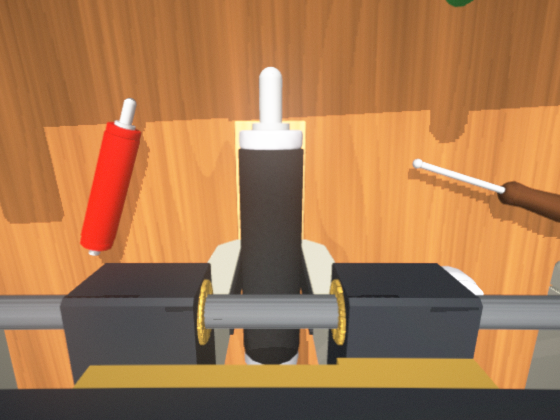

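View pics/s7.png

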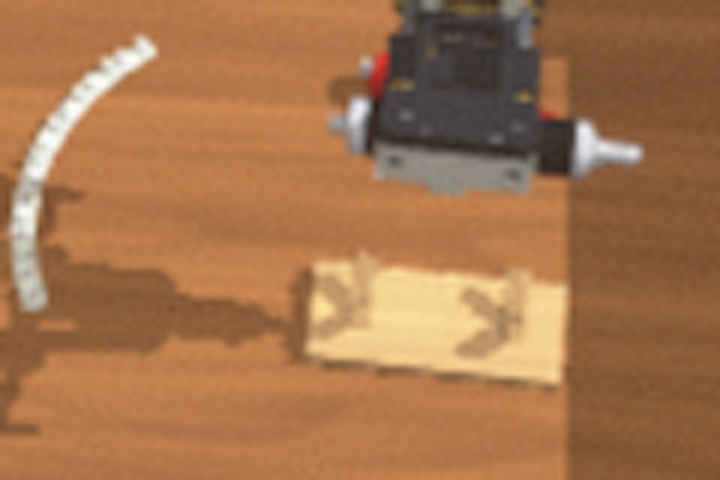

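```bash
python3 -m creep '[[-0.035,0.003,0,0,255],[-0.035,0.003,0,0,255],[-0.035,0.003,0,0,255],[-0.035,0.003,0,0,255],[-0.035,0.003,0,0,255],[-0.035,0.003,0,0,255],[-0.032,0.003,0,0,255],[0,0,0,0.12,255],[0,0,0,0.12,255],[0,0,0,0.12,255],[0,0,0,0.12,255],[0,0,0,0.12,255]]' 25
python3 -m creep '[[0,0,0,0.12,255],[0,0,0,0.12,255],[0,0,0,0.12,255],[0,0,0,0.12,255],[0,0,0,0.12,255],[0,0,0,0.12,255],[0,0,0,0.12,255],[0,0,0,0.08,255],[0,0,0,0,255],[0,0,0,0,255]]' 25
python3 - <<'E'
from h import *
s=read_state();p=camera_params('wrist'); print(s['tool_pos'],s['force'],s['opening'],s['orientation'],s['q'],s['t'])
im=read_camera('wrist'); cv2.imwrite('pics/w8.png',im[:,:,::-1]); np.save('p8.npy',p,allow_pickle=True); np.save('i8.npy',im)
for q,z in [('fixed_cup',.058),('slotted_arm',.092),('holder',0)]:
    for r in tip_of('wrist',q)[:2]: print(q,np.round(r['pixel'],1),round(r['confidence'],2),np.round(atz(p,r['pixel'],z),4))
E
```

```text
t: 10.9
tool_pos: [0.5084, -0.0694, 0.1126]
orientation: [-2.817, -1.384, 0.005]
force: [-0.7, -0.0, -1.2]
opening: 0.0294
t: 11.73
tool_pos: [0.5088, -0.0693, 0.1133]
orientation: [-3.141, -0.004, 0.004]
force: [0.4, 0.7, -1.1]
opening: 0.0291
[ 0.5088138  -0.06927842  0.11325122] [ 0.41266218  0.70329291 -1.09050245] 0.029117246936341257 [-3.14092601 -0.0040511   0.00435034] [-2.35191698e-01 -5.14506672e-02  1.81657296e+00 -6.48597366e-06
  1.37931823e+00  1.33302632e+00] 11.7333
fixed_cup [351.5 109.2] 0.83 [ 0.5911 -0.1291  0.058 ]
holder [407.9 118. ] 0.7 [ 0.586  -0.1963  0.    ]
```

View pics/w8.png

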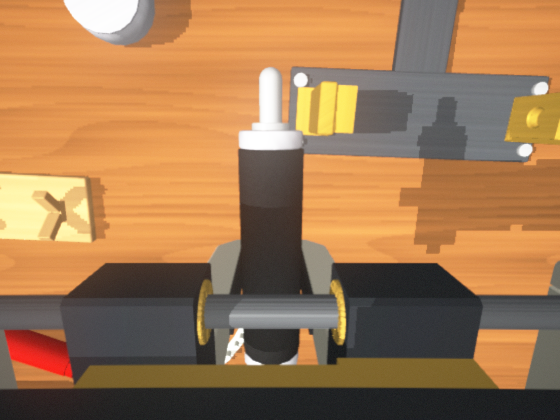

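```bash
python3 -m creep '[[0,0.02,0,0,255],[0,0.02,0,0,255],[0,0,0,0,255],[0,0,0,0,255],[0,0,0,0,255]]' 25
python3 - <<'E'
from h import *
s=read_state();p=camera_params('wrist'); print(s['tool_pos'],s['force'],s['opening'],s['orientation'],s['t'])
im=read_camera('wrist'); cv2.imwrite('pics/w9.png',im[:,:,::-1]); np.save('p9.npy',p,allow_pickle=True); np.save('i9.npy',im)
for q,z in [('fixed_cup',.058),('slotted_arm',.092),('holder',0)]:
    for r in tip_of('wrist',q)[:2]: print(q,np.round(r['pixel'],1),round(r['confidence'],2),np.round(atz(p,r['pixel'],z),4))
c=cv2.resize(im[50:190,270:560],None,fx=2.7,fy=2.7,interpolation=cv2.INTER_CUBIC); cv2.imwrite('pics/w9c.png',c[:,:,::-1])
c=cv2.resize(im[70:160,440:560],None,fx=6,fy=6,interpolation=cv2.INTER_CUBIC); cv2.imwrite('pics/w9d.png',c[:,:,::-1])
E
```

```text
t: 12.35
tool_pos: [0.5098, -0.1093, 0.1148]
orientation: [-3.141, 0.0, 0.0]
force: [-0.9, 0.7, -2.4]
opening: 0.0296
[ 0.50978799 -0.10925372  0.11482403] [-0.94329632  0.69409934 -2.36145351] 0.02959592734806868 [-3.14114382e+00  1.95620540e-04  2.94216863e-04] 12.35
fixed_cup [299.1 110.8] 0.72 [ 0.5911 -0.13    0.058 ]
slotted_arm [542.9 119.2] 0.8 [ 0.5837 -0.2869  0.092 ]
slotted_arm [366.1 119.2] 0.44 [ 0.5843 -0.1715  0.092 ]
holder [366.6 121.6] 0.7 [ 0.5838 -0.1989  0.    ]
```

View pics/w9c.png

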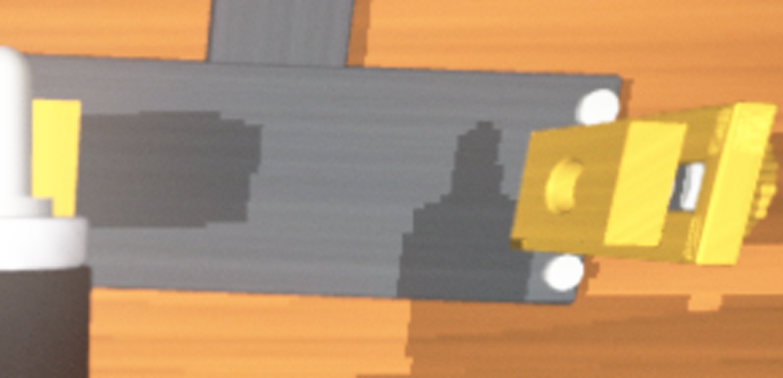

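View pics/w9d.png

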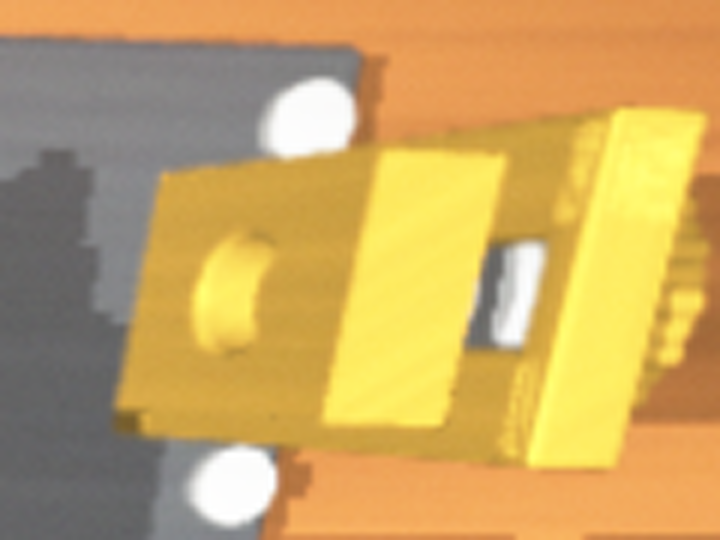

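```bash
python3 - <<'E'
import cv2
im=cv2.imread('pics/w8.png')
cv2.imwrite('pics/w8c.png',cv2.resize(im[50:180,280:400],None,fx=6,fy=4.6*1,interpolation=cv2.INTER_CUBIC))
E
```

```text
(no output)
```

View pics/w8c.png

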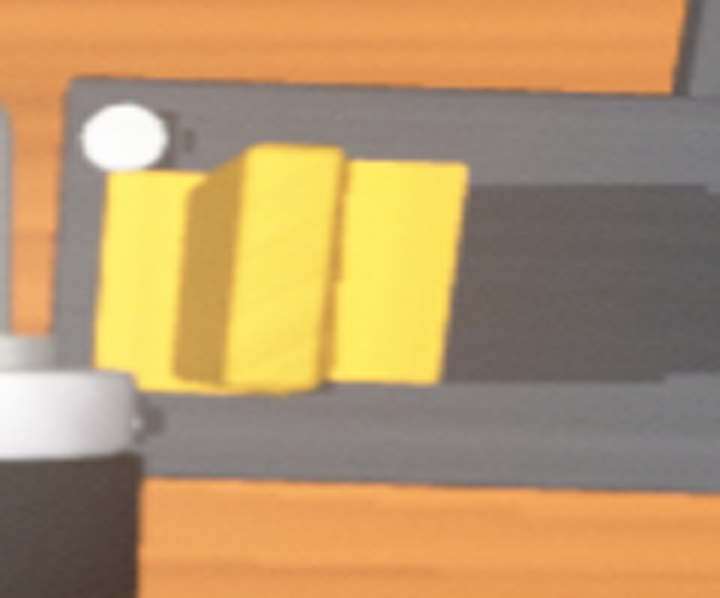

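```bash
cat > fit.py <<'E'
from h import *
from scipy.optimize import least_squares
p8=np.load('p8.npy',allow_pickle=True).item();p9=np.load('p9.npy',allow_pickle=True).item()
base9=[((37.5,-112.5),(500.4,78.5)),((-37.5,-112.5),(483.0,162.2))]
base8=[((37.5,112.5),(291.7,67.4)),((37.5,-112.5),(549,77.5))]
blk9=[((15,-69,21),(502.8,95.0)),((-15,-69,21),(494.2,140.5)),((15,-69,-21),(467.2,98.8)),((-15,-69,-21),(460,138.5)),((15,-83,21),(524.5,95.8)),((-15,-83,21),(514.2,141.2)),((0,-69,0),(478.8,118.8))]
def W(v,X):
    c,s=np.cos(v[2]),np.sin(v[2]); X=np.array(X)/1000
    return np.c_[v[0]+c*X[:,0]-s*X[:,1],v[1]+s*X[:,0]+c*X[:,1],X[:,2]]
def res(v,free=True):
    r=[]
    for B,p in((base9,p9),(base8,p8)):
        r.append(proj(p,W(v,[(*a,10) for a,_ in B])+v[4:7])-[b for _,b in B])
    r.append(proj(p9,W(v,[(a[0],a[1],a[2]+v[3]*1000) for a,_ in blk9])+v[4:7])-[b for _,b in blk9])
    return np.concatenate([np.vstack(r).ravel(),v[4:7]/.0015*np.array([0.2,0.2,1])*1.0 ])
if __name__=='__main__':
    s=least_squares(res,[.585,-.195,-.05,.058,0,0,0]); v=s.x
    print(v[:2]+v[4:6],np.degrees(v[2]),v[3],v[4:7]); print(res(v)[:22].reshape(-1,2).round(1))
    fc=W(v,[(0,69,58),(0,-69,v[3]*1000)])+[v[4],v[5],0]; print(fc)
E
python3 fit.py
```

```text
[ 0.58700325 -0.1973863 ] -1.9405442632321401 0.06118963653851893 [-7.48422265e-18 -4.72484242e-18 -1.80532530e-03]
[[ 0.2 -1. ]
 [-0.5  0.8]
 [-0.3 -0.2]
 [ 0.4 -1.6]
 [ 1.   0.3]
 [-0.2  0.1]
 [-0.7  1.5]
 [-0.6 -0.2]
 [ 0.1  0.1]
 [-0.2 -0. ]
 [ 0.5  0.2]]
[[ 0.58933976 -0.12842587  0.058     ]
 [ 0.58466675 -0.26634673  0.06118964]]
```

```bash
python3 -m creep '[[0.0116,0.0302,0,0,255],[0.0116,0.0302,0,0,255],[0.0116,0.0302,0,0,255],[0.0117,0.0303,0,0,255],[0,0,0,-0.12,255],[0,0,0,-0.12,255],[0,0,0,-0.12,255],[0,0,0,-0.12,255],[0,0,0,-0.12,255],[0,0,0,-0.12,255],[0,0,0,-0.12,255],[0,0,0,-0.12,255]]' 35
python3 -m creep '[[0,0,0,-0.12,255],[0,0,0,-0.12,255],[0,0,0,-0.058,255],[0,0,0,0,255],[0,0,0,0,255],[0,0,0,0,255]]' 35
cat >> h.py <<'E'
def st():
    s=read_state(); o=s['orientation']; M=R.from_rotvec(o).as_matrix()
    print('t',round(s['t'],2),'pos',s['tool_pos'].round(4),'ang',round(np.degrees(np.arctan2(M[1,0],M[0,0])),2),'F',s['force'].round(1),'M',s['wrist_torque'].round(2),'op',round(s['opening'],4)); return s
def snap(n,name,crop=None,f=1):
    p=camera_params(n); im=read_camera(n)
    c=im if crop is None else im[crop[1]:crop[3],crop[0]:crop[2]]
    cv2.imwrite(f'pics/{name}.png',cv2.resize(c,None,fx=f,fy=f,interpolation=cv2.INTER_CUBIC)[:,:,::-1]); return p,im
E
python3 - <<'E'
from h import *
st(); p,im=snap('wrist','w10')
np.save('p10.npy',p,allow_pickle=True)
from fit import W
v=[.5870,-.1974,np.radians(-1.94)]
print(proj(p,W(v,[(0,69,58),(0,69,76),(37.5,112.5,10),(37.5,-112.5,10)])+[0,0,-.0018]))
E
```

```text
t: 13.55
tool_pos: [0.5565, -0.2299, 0.1148]
orientation: [-2.782, -1.46, 0.0]
force: [0.8, 0.4, -0.8]
opening: 0.0293
t: 14.05
tool_pos: [0.5565, -0.2302, 0.1149]
orientation: [-2.542, -1.846, -0.0]
force: [0.5, -0.2, -1.6]
opening: 0.0291
t 14.05 pos [ 0.5565 -0.2302  0.1149] ang 71.96 F [ 0.5 -0.2 -1.6] M [-0.11  0.11  0.05] op 0.0291
[[271.08478018  75.98930488]
 [271.10049448  72.02640244]
 [299.35833939  18.01253271]
 [355.13785428 254.95372537]]
```

View pics/w10.png

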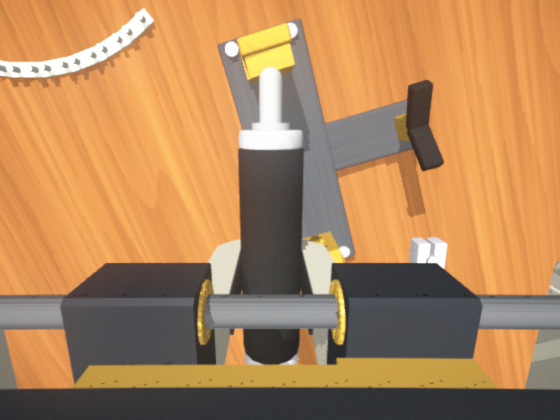

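```bash
python3 -m creep '[[0,0,0.02,0,255],[0,0,0.03,0,255],[0,0,0.025,0,255],[0,0,0.015,0,255],[0,0,0.01,0,255],[0,0,0.0055,0,255],[0,0,0,0,255],[0,0,0,0,255],[0,0,0,0,255]]' 35
python3 - <<'E'
from h import *
st(); p,im=snap('wrist','w11')
from fit import W
v=[.5870,-.1974,np.radians(-1.94)]
print(proj(p,W(v,[(0,69,58),(0,69,76),(37.5,112.5,10),(37.5,-112.5,10)])+[0,0,-.0018]))
snap('scene','s11',(130,200,250,290),6)
E
```

```text
t: 14.85
tool_pos: [0.5576, -0.2311, 0.0111]
orientation: [2.539, 1.846, 0.002]
force: [-0.2, 0.3, -1.1]
opening: 0.029
t 14.85 pos [ 0.5576 -0.2311  0.0111] ang 72.05 F [-0.2  0.3 -1.1] M [-0.08  0.03  0.  ] op 0.029
[[268.80376076  37.78909397]
 [268.61771722  24.77061312]
 [314.52648103 -47.99377856]
 [391.0955049  312.59010309]]
```

View pics/w11.png

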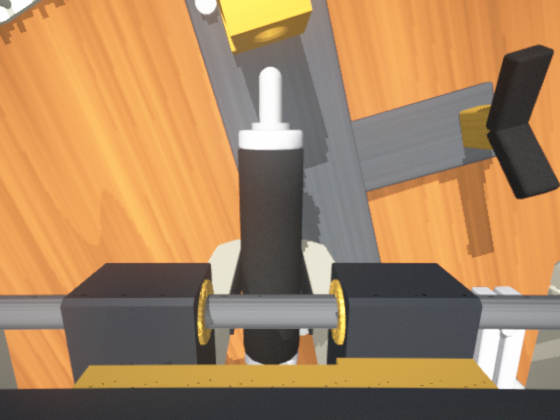

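View pics/s11.png

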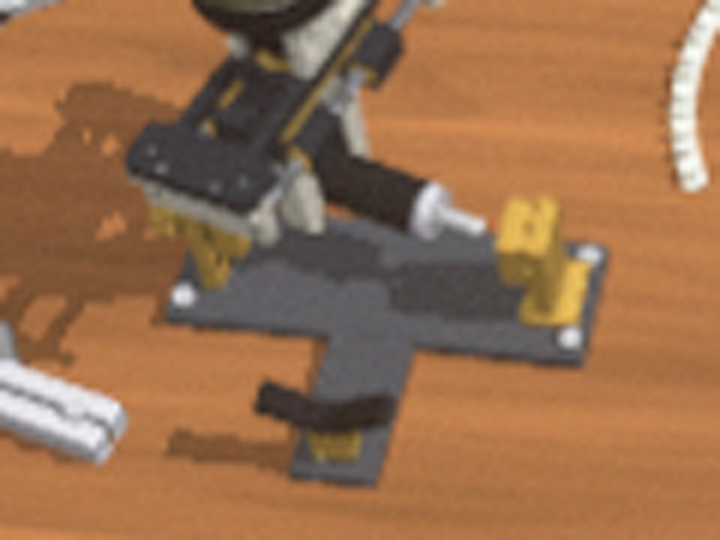

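```bash
python3 -m creep '[[0.004,-0.0005,0.0015,0,255],[0.005,0,0,0,255],[0.004,0,0,0,255],[0,0,0,0,255],[0,0,0,0,255]]' 35
python3 - <<'E'
from h import *
st()
E
python3 -m creep '[[0.002,0,0,0,255],[0.002,0,0,0,255],[0,0,0,0,255],[0,0,0,0,255]]' 35
python3 - <<'E'
from h import *
st();snap('wrist','w12',(170,0,380,180),3.3)
E
```

```text
t: 15.37
tool_pos: [0.56, -0.2174, 0.0079]
orientation: [-2.54, -1.849, 0.0]
force: [0.1, 0.2, -0.2]
opening: 0.0291
t 15.37 pos [ 0.56   -0.2174  0.0079] ang 72.11 F [ 0.1  0.2 -0.2] M [-0.09  0.12  0.03] op 0.0291
t: 15.7
tool_pos: [0.5612, -0.214, 0.008]
orientation: [2.54, 1.848, 0.0]
force: [1.0, -0.0, -1.2]
opening: 0.0289
t 15.7 pos [ 0.5612 -0.214   0.008 ] ang 72.07 F [ 1.  -0.  -1.2] M [-0.04  0.08 -0.01] op 0.0289
```

View pics/w12.png

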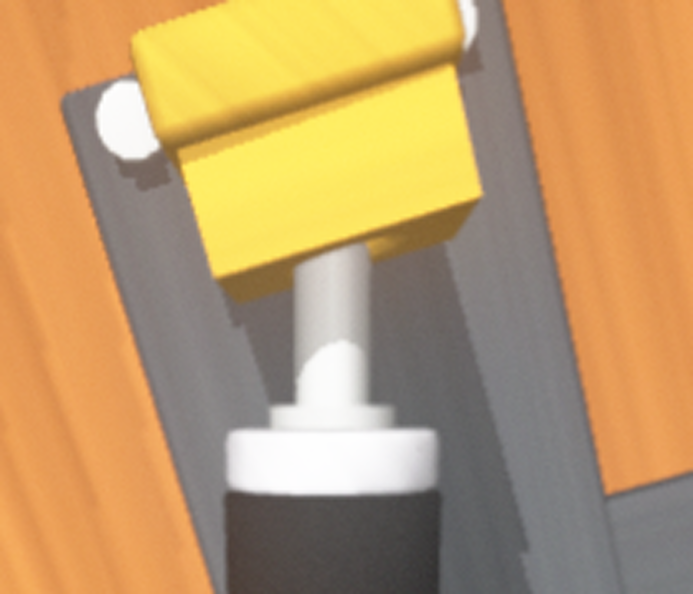

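```bash
python3 -m creep '[[0.0015,0,0,0,255],[0.0015,0,0,0,255],[0,0,0,0,255],[0,0,0,0,255]]' 35
python3 - <<'E'
from h import *
st()
E
python3 -m creep '[[0.0015,0,0,0,255],[0.0015,0,0,0,255],[0,0,0,0,255],[0,0,0,0,255]]' 35
python3 - <<'E'
from h import *
st();snap('wrist','w13',(170,0,380,180),3.3)
E
```

```text
t: 16.08
tool_pos: [0.562, -0.2117, 0.008]
orientation: [2.54, 1.848, -0.001]
force: [-0.1, -2.7, -1.5]
opening: 0.0289
t 16.08 pos [ 0.562  -0.2117  0.008 ] ang 72.06 F [-0.1 -2.7 -1.5] M [-0.47  0.25 -0.01] op 0.0289
t: 16.42
tool_pos: [0.5629, -0.2088, 0.008]
orientation: [2.54, 1.848, -0.001]
force: [-2.1, -5.1, -0.7]
opening: 0.0292
t 16.42 pos [ 0.5629 -0.2088  0.008 ] ang 72.07 F [-2.1 -5.1 -0.7] M [-0.95  0.42 -0.05] op 0.0292
```

View pics/w13.png

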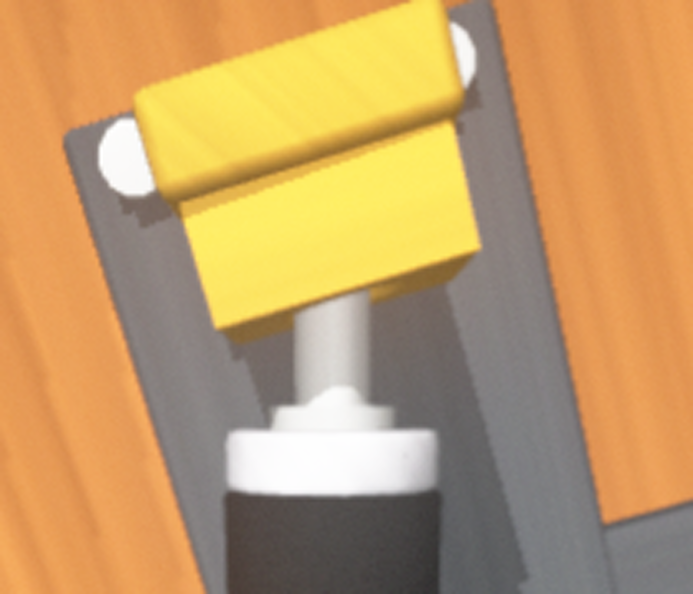

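```bash
python3 -m creep '[[0.0015,0,0,0,255],[0.0015,0,0,0,255],[0.0015,0,0,0,255],[0.0015,0,0,0,255],[0,0,0,0,255],[0,0,0,0,255]]' 40
python3 - <<'E'
from h import *
st()
E
python3 -m creep '[[0.0015,0,0,0,255],[0.0015,0,0,0,255],[0.001,0,0,0,255],[0,0,0,0,255],[0,0,0,0,255]]' 40
python3 - <<'E'
from h import *
st();snap('wrist','w14')
E
```

```text
t: 16.97
tool_pos: [0.5645, -0.2037, 0.008]
orientation: [2.54, 1.847, -0.002]
force: [-2.0, -8.0, -1.1]
opening: 0.029
t 16.97 pos [ 0.5645 -0.2037  0.008 ] ang 72.06 F [-2.  -8.  -1.1] M [-1.29  0.56 -0.06] op 0.029
t: 17.38
tool_pos: [0.5656, -0.2003, 0.008]
orientation: [2.54, 1.847, -0.003]
force: [-3.4, -9.4, -1.3]
opening: 0.0292
t 17.38 pos [ 0.5656 -0.2003  0.008 ] ang 72.05 F [-3.4 -9.4 -1.3] M [-1.59  0.65  0.04] op 0.0292
```

View pics/w14.png

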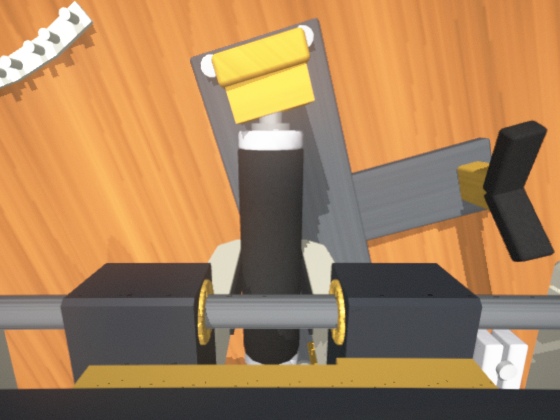

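```bash
python3 -m creep '[[0.0004,0.0027,0,-0.035,255],[0.0003,0.0027,0,-0.035,255],[0.0003,0.0027,0,-0.035,255],[0.0003,0.0027,0,-0.035,255],[0,0,0,0,255],[0,0,0,0,255]]' 40
python3 - <<'E'
from h import *
st()
E
```

```text
t: 17.93
tool_pos: [0.577, -0.2022, 0.0083]
orientation: [2.404, 2.019, -0.002]
force: [-1.6, -10.6, -1.5]
opening: 0.0291
t 17.93 pos [ 0.577  -0.2022  0.0083] ang 80.08 F [ -1.6 -10.6  -1.5] M [-1.76  0.33 -0.02] op 0.0291
```

```bash
python3 -m creep '[[0.0002,0.0026,0,-0.035,255],[0.0002,0.0026,0,-0.035,255],[0.0002,0.0026,0,-0.035,255],[0.0001,0.0026,0,-0.035,255],[0,0,0,0,255],[0,0,0,0,255]]' 40
python3 - <<'E'
from h import *
st();snap('wrist','w15');snap('scene','s15',(130,200,250,290),6)
snap('top','t15',(320,120,430,210),6)
E
```

```text
t: 18.43
tool_pos: [0.5882, -0.203, 0.0087]
orientation: [2.256, 2.182, -0.001]
force: [0.2, -11.1, -1.8]
opening: 0.0295
t 18.43 pos [ 0.5882 -0.203   0.0087] ang 88.09 F [  0.2 -11.1  -1.8] M [-1.83 -0.05 -0.08] op 0.0295
```

View pics/w15.png

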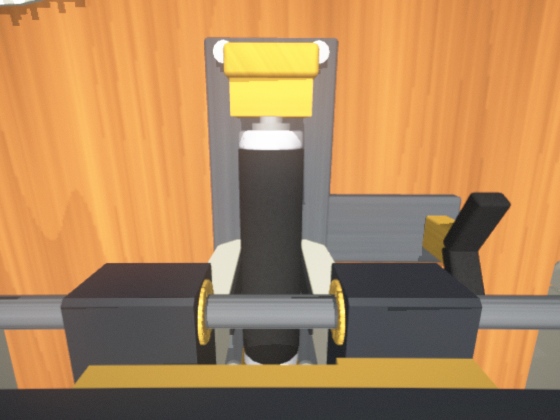

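View pics/s15.png

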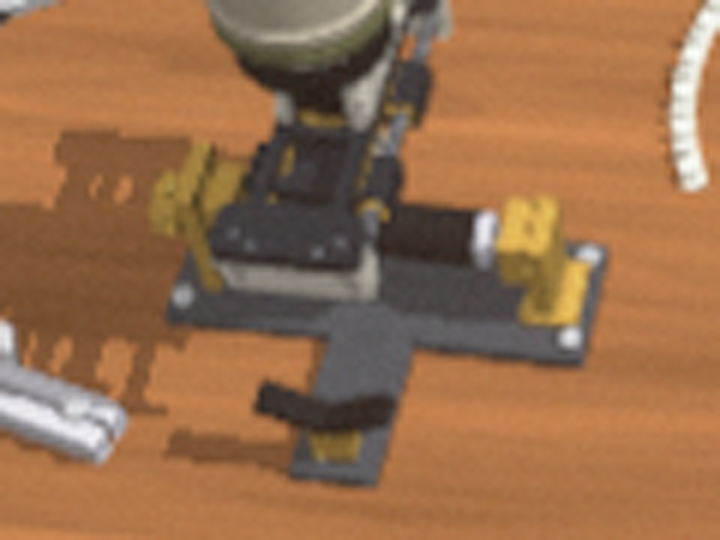

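View pics/t15.png

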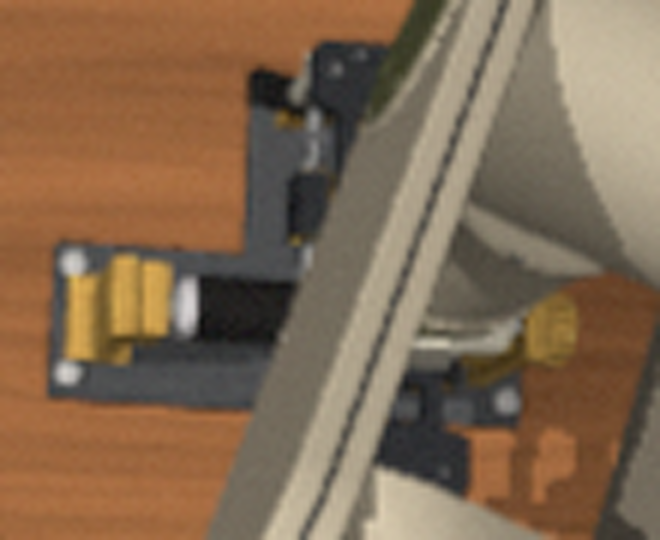

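```bash
python3 -m creep '[[0,0,-0.0013,0,255],[0,0,-0.0013,0,255],[0,0,0,0,255],[0,0,0,0,255]]' 40
python3 - <<'E'
from h import *
st()
E
python3 -m creep '[[-0.001,0,0,0,255],[-0.001,0,0,0,255],[0,0,0,0,255],[0,0,0,0,255]]' 40
python3 - <<'E'
from h import *
st()
E
```

```text
t: 18.92
tool_pos: [0.588, -0.203, 0.0111]
orientation: [2.256, 2.181, -0.001]
force: [0.5, -9.7, -3.2]
opening: 0.0292
t 18.92 pos [ 0.588  -0.203   0.0111] ang 88.07 F [ 0.5 -9.7 -3.2] M [-1.98 -0.18 -0.16] op 0.0292
t: 19.25
tool_pos: [0.5878, -0.2048, 0.011]
orientation: [2.256, 2.181, -0.001]
force: [1.8, -9.9, -2.6]
opening: 0.0291
t 19.25 pos [ 0.5878 -0.2048  0.011 ] ang 88.06 F [ 1.8 -9.9 -2.6] M [-1.82 -0.16 -0.18] op 0.0291
```

```bash
python3 -m creep '[[-0.001,0,0,0,255],[0,0,0,0,255],[0,0,0,0,255]]' 40
python3 - <<'E'
from h import *
st()
E
python3 -m creep '[[-0.001,0,0,0,255],[0,0,0,0,255],[0,0,0,0,255]]' 40
python3 - <<'E'
from h import *
st()
E
python3 -m creep '[[-0.001,0,0,0,255],[0,0,0,0,255],[0,0,0,0,255]]' 40
python3 - <<'E'
from h import *
st()
E
```

```text
t: 19.5
tool_pos: [0.5878, -0.2055, 0.011]
orientation: [2.256, 2.182, -0.001]
force: [1.2, -8.6, -2.9]
opening: 0.0289
t 19.5 pos [ 0.5878 -0.2055  0.011 ] ang 88.08 F [ 1.2 -8.6 -2.9] M [-1.73 -0.11 -0.12] op 0.0289
t: 19.75
tool_pos: [0.5878, -0.2059, 0.0109]
orientation: [2.257, 2.183, 0.0]
force: [1.1, -5.6, -2.2]
opening: 0.0295
t 19.75 pos [ 0.5878 -0.2059  0.0109] ang 88.08 F [ 1.1 -5.6 -2.2] M [-1.26 -0.18 -0.16] op 0.0295
t: 20.0
tool_pos: [0.5875, -0.2073, 0.0106]
orientation: [2.257, 2.182, -0.001]
force: [2.9, -8.9, -5.3]
opening: 0.0293
t 20.0 pos [ 0.5875 -0.2073  0.0106] ang 88.08 F [ 2.9 -8.9 -5.3] M [-1.68 -0.28 -0.2 ] op 0.0293
```

```bash
python3 -m creep '[[0,0.0006,0.0008,0,255],[0,0,0,0,255],[0,0,0,0,255]]' 40
python3 - <<'E'
from h import *
st()
E
python3 -m creep '[[-0.001,0,0,0,255],[0,0,0,0,255],[0,0,0,0,255]]' 40
python3 - <<'E'
from h import *
st()
E
```

```text
t: 20.25
tool_pos: [0.588, -0.2073, 0.01]
orientation: [2.257, 2.183, -0.001]
force: [0.4, -8.6, -1.8]
opening: 0.0292
t 20.25 pos [ 0.588  -0.2073  0.01  ] ang 88.09 F [ 0.4 -8.6 -1.8] M [-1.52 -0.05 -0.04] op 0.0292
t: 20.5
tool_pos: [0.588, -0.2082, 0.01]
orientation: [2.257, 2.183, -0.001]
force: [1.0, -8.6, -2.6]
opening: 0.029
t 20.5 pos [ 0.588  -0.2082  0.01  ] ang 88.08 F [ 1.  -8.6 -2.6] M [-1.46 -0.04 -0.1 ] op 0.029
```

```bash
python3 -m creep '[[-0.001,0,0,0,255],[-0.001,0,0,0,255],[0,0,0,0,255],[0,0,0,0,255]]' 40
python3 - <<'E'
from h import *
st()
E
python3 -m creep '[[-0.001,0,0,0,255],[-0.001,0,0,0,255],[0,0,0,0,255],[0,0,0,0,255]]' 40
python3 - <<'E'
from h import *
st()
E
python3 -m creep '[[-0.0007,0,0,0,255],[0,0,0,0,255],[0,0,0,0,255]]' 40
python3 - <<'E'
from h import *
st()
E
```

```text
t: 20.83
tool_pos: [0.5879, -0.21, 0.0099]
orientation: [2.257, 2.183, -0.001]
force: [2.1, -6.3, -2.2]
opening: 0.0288
t 20.83 pos [ 0.5879 -0.21    0.0099] ang 88.09 F [ 2.1 -6.3 -2.2] M [-1.32 -0.08 -0.08] op 0.0288
t: 21.17
tool_pos: [0.5878, -0.2118, 0.0099]
orientation: [2.257, 2.183, -0.0]
force: [0.3, -6.5, -2.2]
opening: 0.0292
t 21.17 pos [ 0.5878 -0.2118  0.0099] ang 88.09 F [ 0.3 -6.5 -2.2] M [-1.19 -0.13 -0.12] op 0.0292
t: 21.42
tool_pos: [0.5878, -0.2122, 0.0099]
orientation: [2.257, 2.184, -0.0]
force: [0.8, -6.3, -3.0]
opening: 0.0295
t 21.42 pos [ 0.5878 -0.2122  0.0099] ang 88.1 F [ 0.8 -6.3 -3. ] M [-1.15 -0.06 -0.13] op 0.0295
```

```bash
python3 -m creep '[[-0.0006,0,0,0,255],[0,0,0,0,255],[0,0,0,0,255]]' 40
python3 - <<'E'
from h import *
st()
E
python3 -m creep '[[-0.0006,0,0,0,255],[0,0,0,0,255],[0,0,0,0,255]]' 40
python3 - <<'E'
from h import *
st()
E
```

```text
t: 21.67
tool_pos: [0.5878, -0.2122, 0.0099]
orientation: [2.257, 2.184, 0.001]
force: [1.6, -3.6, -1.6]
opening: 0.0287
t 21.67 pos [ 0.5878 -0.2122  0.0099] ang 88.11 F [ 1.6 -3.6 -1.6] M [-0.81 -0.22 -0.06] op 0.0287
t: 21.92
tool_pos: [0.5877, -0.2123, 0.0099]
orientation: [-2.257, -2.185, -0.001]
force: [3.8, 0.7, -0.8]
opening: 0.029
t 21.92 pos [ 0.5877 -0.2123  0.0099] ang 88.12 F [ 3.8  0.7 -0.8] M [-0.11 -0.34 -0.09] op 0.029
```

```bash
python3 -m creep '[[0,0.0006,0.0008,0,255],[0,0,0,0,255],[0,0,0,0,255]]' 40
python3 - <<'E'
from h import *
st(); snap('wrist','w16'); 
E
python3 -m creep '[[0,0,0,0,255],[0,0,0,0,255]]' 10
python3 - <<'E'
from h import *
st()
E
```

```text
t: 22.17
tool_pos: [0.588, -0.2124, 0.0091]
orientation: [-2.257, -2.184, -0.0]
force: [-1.6, 3.3, 4.3]
opening: 0.0292
t 22.17 pos [ 0.588  -0.2124  0.0091] ang 88.13 F [-1.6  3.3  4.3] M [0.34 0.18 0.01] op 0.0292
t: 22.38
tool_pos: [0.588, -0.2125, 0.0088]
orientation: [-2.257, -2.184, -0.0]
force: [-0.5, 3.1, 3.3]
opening: 0.03
t 22.38 pos [ 0.588  -0.2125  0.0088] ang 88.13 F [-0.5  3.1  3.3] M [0.48 0.02 0.15] op 0.03
```

View pics/w16.png

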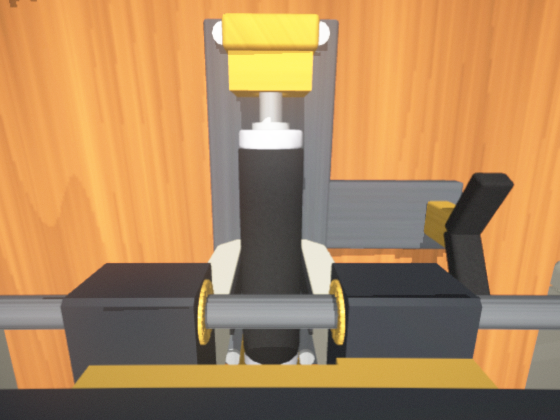

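```bash
python3 -m creep '[[0,0,0,0,200],[0,0,0,0,140],[0,0,0,0,100],[0,0,0,0,60],[0,0,0,0,60],[0,0,0,0,60],[0,0,0,0,60],[0,0,0,0,60]]' 10
python3 - <<'E'
from h import *
st();snap('wrist','w17')
E
```

```text
t: 23.05
tool_pos: [0.588, -0.213, 0.0089]
orientation: [-2.258, -2.184, 0.0]
force: [-0.1, 0.3, -0.6]
opening: 0.0694
t 23.05 pos [ 0.588  -0.213   0.0089] ang 88.1 F [-0.1  0.3 -0.6] M [-0.08  0.05  0.02] op 0.0694
```

View pics/w17.png

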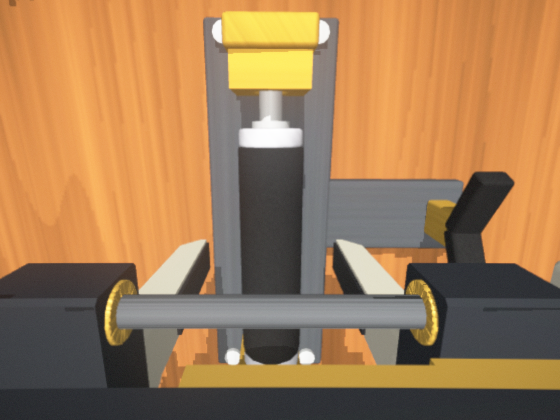

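The roller stayed in place after release. I'll raise the gripper straight up and move it back for a clear look.

```bash
python3 -m creep '[[0,0,-0.005,0,60],[0,0,-0.015,0,60],[0,0,-0.03,0,60],[0,0,-0.035,0,60],[0,0,-0.035,0,60],[0,0,-0.03,0,60],[0.02,-0.02,-0.02,0,60],[0.02,-0.03,0,0,60],[0.02,-0.03,0,0,60],[0.02,-0.03,0,0,60],[0.02,0,0,0,60],[0,0,0,0,60]]'
python3 - <<'E'
from h import *
st();p,im=snap('wrist','w18');snap('scene','s18',(130,200,250,290),6);snap('top','t18',(310,120,450,210),5)
c=cv2.resize(im[200:300,180:420],None,fx=3.3,fy=3.3); 
E
```

```text
t: 24.1
tool_pos: [0.4802, -0.1065, 0.1794]
orientation: [-2.256, -2.186, -0.002]
force: [0.7, 0.1, 0.6]
opening: 0.0714
t 24.1 pos [ 0.4802 -0.1065  0.1794] ang 88.19 F [0.7 0.1 0.6] M [-0.01  0.07  0.03] op 0.0714
```

View pics/w18.png

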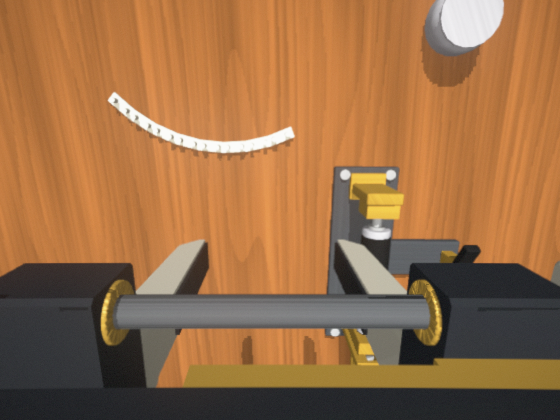

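View pics/s18.png

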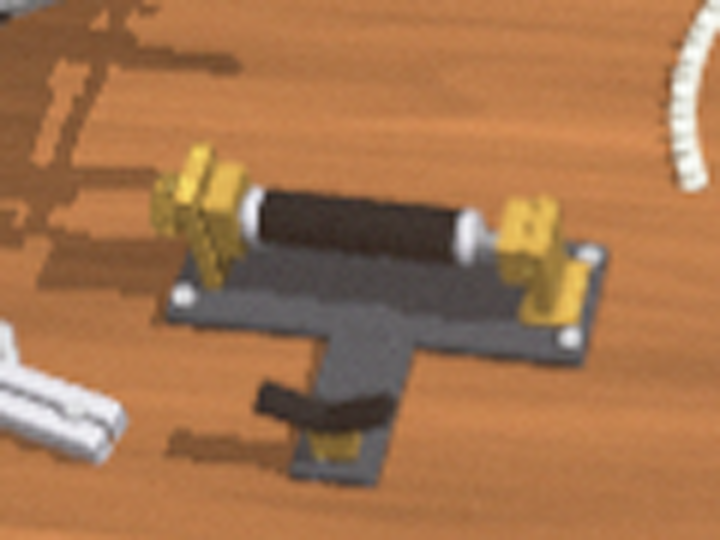

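View pics/t18.png

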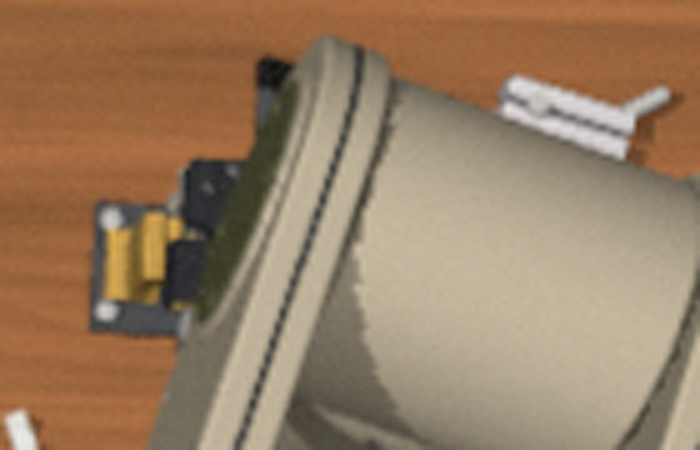

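```bash
python3 -m creep '[[0,0,0,0,60],[0,0,0,0,60]]'; python3 - <<'E'
from h import *
st(); print(close_job())
E
```

```text
t: 24.42
tool_pos: [0.4818, -0.1101, 0.179]
orientation: [2.258, 2.184, -0.0]
force: [-0.0, -0.4, -1.3]
opening: 0.071
t 24.42 pos [ 0.4818 -0.1101  0.179 ] ang 88.07 F [-0.  -0.4 -1.3] M [-0.04  0.03 -0.04] op 0.071
the job is handed in; nothing more can be done
None
```

The black roller is back in the holder with both pins home in their cups, and the job was handed in at about 24 s. It stayed in place when I let go, and the arm was raised clear before I handed in.

**What I did:** I lifted the roller from its rest, with the red and purple look-alikes left alone. I put the sprung pin into the fixed cup with the roller turned 16° and pushed it in about 13–14 mm (about 11 N peak). I then swung the short pin in front of the clamped block, found its cup by feel and eased the spring out.

- **Swing direction:** I swung the short pin in level from the robot's side. The moves allow no tilt, so I could not tip it down from above. The only vertical moves at the block were about 2.6 mm up, then 1.6 mm down in two steps.
- **Cup height:** I measured it from the wrist camera at about 61 mm. The short pin touched the cup's edge briefly before it slipped in.

**Last checks:**
- The roller stopped moving at 4 mm of spring travel while the spring force on the gripper fell to zero, as it should when both pins are home.
- The final scene picture shows the roller straight between the arms, with the short end close to the block. I could not see inside the cups.
- The last top picture was mostly blocked by the arm.

**What disagreed:**
- **Fingertips:** they turned out to sit about 30 mm behind the tool point, not 11 mm ahead as stated. My first grip closed on air just above the roller, with nothing touched. I corrected the height from the camera views and gripped it on the second try.
- **Sideways position:** the readings were about 1.5 mm off the camera fit at the fixed cup, but the camera view showed the roller centred, so I went with that.

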